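# Clamp a freezer box on the shaker with the ratcheting lever and set its dial

### The arm

A 6-joint arm with a two-finger parallel gripper is mounted at the origin on a cart in front of the work surface, level with it; the furniture and walls round the work are solid. World frame = base frame: x ahead of the robot, y to its left, z up, the work surface at z = 0. Lengths are in m, angles in degrees, forces in N, time in s.
With the tool pointing down it reaches from about 0.25 to 0.725 m from the base axis. Payload 9.7 kg.
Tool frame: the origin (TCP) lies where the fingers leave the gripper's body, on its centre line; the fingertips stand 73 mm ahead of it and the grasp point (between the pads) lies 54 mm ahead of it; y points along the fingers, x is the direction in which the jaws open and shut, and the axes are right-handed (so a half turn about y gives the same grasp; the last joint's range is limited). The gripper opens to 85 mm and grips with 20 to 120 N. Pads are 22 mm wide; open, the fingers measure 114 mm over their backs; the gripper's body (76 mm by 85 mm) begins 54 mm behind the grasp point. The pads swing forward as they close: fully open they stand 13 mm farther back than shut.
Start: joints at [-73.682, 4.979, 10.078, 95.1, 0, 90], TCP at [0.155, -0.528, 0.304] pointing down, gripper open.
Joint ranges: [-179.16, 179.16], [-48.56, 103.87], [-65.8, 70.77], [-126.05, 130.52], [-82.76, 87.17], [-180, 180]. Speed limits (degrees/s): [127.2, 127.2, 147.25, 180, 180, 180].

### API

Orientations are given as [roll, pitch, yaw] about the fixed x, y, z axes, in that order (R = Rz(yaw) Ry(pitch) Rx(roll)).
In Python, from workcell import sensors, imaging, bot, models gives the robot as it stands.
- The arm moves only by the tool arm_command, never from a script. Its argument "rows" is one flat list of numbers, 7 for each row, row after row: the shift along the tool's x, y, z in cm, then the turn, a rotation vector about the tool's x, y, z in degrees, then the gripper's target within -1 to 1 (fully open at 1, half-way at 0, shut at -1). A call has 1 to 12 rows; each row is the pose to reach, as a shift and turn from the pose commanded when the call began, along the tool's axes at that moment; what a row does not reach only later rows make up. A row lasts 1/12 s, in which the tool goes at most 41.7 mm and 7.16 degrees, less where a joint would pass 70% of its speed; a pose out of reach is approached as far as the arm can. A call with a gripper value outside its range is refused whole. The fingers move at their own pace and stop on an object; "force" is the grip in N (left out, the last holds). Time passes only in rows, so rows that repeat a pose let the fingers close. It gives the time, the measured TCP pose, the force and the opening at its end, in the units of the state.
- sensors.get_obs(): the state, without advancing time (a new reading comes with each control period).
- imaging.camera(name): name is "side" or "top" or "wrist"; returns a dict with "pixels" (480x640x3 uint8, blue, green, red), "z_map" (480x640 float32, m along the optical axis (not along the pixel's ray), 0 where there is no reading), "camera_matrix" (3x3 intrinsics, pixels), "world_from_camera" (4x4, takes a point from camera to world coordinates). Camera axes: x right, y up, looking along -z (the intrinsics and any distortion apply to the point x, -y, -z); pixel columns grow to the right and rows downward; lengths in m; the calibration is good to about 2 mm. A picture is of the moment at which its call begins.
- bot.job_done(): hands the job in, once; it reports no verdict.
Trained networks look in the newest picture that a camera, given by its name, has taken for a name from the list of things; names that differ only in an ending like _2 or _b are one class to them, and where a whole thing is asked for, a point or a joint stands for the part that bears it (a point fixed in the world has none). Each returns a list of dicts, best first, with "conf" (0 to 1); they miss things now and then, are a little off and sometimes report something else, mostly with a low value. They report only what shows in the picture. A call takes as long as a camera call.
- models.search_frame(thing, camera): "extent" ([centre column, centre row, width, height] in pixels, round what is visible of it).
- models.spot_point(thing, camera): "location" ([column, row] in pixels: a listed point, or the origin of a listed thing).
The state is a dict: "time": time; "q": joint angles; "qd": joint speeds; "joint_efforts": joint torques, N m; "ee_pos": TCP position; "tcp_rot": TCP orientation; "wrist_force": force on the tool from outside, world axes, zero at the start; "torque": the same for the moment, N m; "opening": finger opening in m.
Only numpy, scipy, OpenCV 4.12 (cv2) and the standard library are available. Lean on these libraries where they do the work, as an engineer would, in place of code of your own. Each camera call takes 0.05 s, during which the arm holds its last target.

### The job

Clamp the yellow freezer box on the shaker's platform: turn the clamping lever clockwise until the clamp is fully tight, lifting the lever off its teeth to swing it back for another stroke whenever it meets its stop post, and leave it down in its teeth. Then turn the selector dial to the long mark. Leave the box in its place and everything else on the bench undisturbed.

Things in the scene. Friction and masses are not known exactly. Their poses are not given: they have to be found in the camera images.
- shaker: White platform shaker, fixed, 190 deep (its x) by 380 wide (y), top at 55 mm. Origin on the worktop, under the point 10 mm left of the housing's middle; x to the rear, y left, z up. Its platform (top at 66 mm) carries a yellow freezer box, left of that the clamp; the selector dial is at the housing's right end.
- lever_axis (a point): On the upright axis of the clamp's spindle, 152 mm above the worktop, at the height of the lever's arm. The spindle head, a steel disc 36 across, has 12 upright teeth, 5 mm high, every 30 deg; 4 pins under the lever's hub drop between them. Two steel stop posts, 8 mm thick, tops 178 mm above the worktop, stand 35 mm from the axis, one at each end of the lever's sweep.
- lever_knob (a point): Centre of the upright round black grip at the lever's end, 70 mm from the axis: 18 thick (21 at its rim at the top), from 20 mm below to 24 mm above this point, which is 170 mm above the worktop with the lever down. The lever's arm, 10 thick, joins 14 mm below it.
- lever (a joint): Swing of the lever, rad, clockwise from above: 0 at one stop post, 1.5 at the other. At v it points from the axis along (-cos(0.75-v), -sin(0.75-v)) in the shaker's frame. Clockwise tightens. With its pins down it turns the spindle either way (0.15 N m while loose, up to 0.12 rad play); lifted, it swings free (0.03 N m) and the spindle stays.
- lever_lift (a joint): Lift of the lever along its axis, m: 0 down in the teeth, at most 0.010; clear of the teeth above 0.0045. A spring presses it down (5 N, 7 N at the top). Let go on top of the teeth it stays 0.003 to 0.004 high until turned by up to 0.3 rad, then drops in; it may be found so.
- pad (a point): Centre of the underside of the clamp's round rubber pad, 20 across. Turning the spindle clockwise lowers it 3 mm per rad; it needs 1.3 to 1.9 rad from the start, more than one sweep. Fully tight (98.8 mm above the shaker's origin) it presses on the box and the spindle stops dead: the lever, pins down, then turns no further though short of its stop post. 12 N at the grip is ample.
- strap: The steel strap, 24 wide and 78 long, that carries the pad and moves up and down with it; it reaches from the spindle over the left edge of the box. Its origin only marks its travel: use pad.
- freezer_box: Closed yellow freezer box, 162 x 162 x 33, loose on the platform between low corner lips; origin at the centre of its underside.
- selector_axis (a point): On the upright axis of the selector dial, 75 mm above the worktop, at the height to grip its bar. The bar, 10 wide and 41 long, stands from 61 to 85 mm above the worktop on a disc 42 across. From here the lever's axis lies 50 mm to the rear and 265 mm to the left (shaker's frame).
- selector (a joint): Selector dial, rad, clockwise from above; clicks at 0, 0.524, 1.047, 1.571, 2.094, 2.618, each with a mark on the housing; the one at 1.571 is long (15 mm; others 5). The pointer is the bar's narrow end with a white line; at v it points along (cos(1.571-v), sin(1.571-v)) in the shaker's frame. It springs to the nearest click (about 0.04 N m).
- tube_rack: Bystander: open white wire-strip tube rack, 71 x 140 x 75 mm; origin at the centre of its underside.
- flask: Bystander: conical glass flask, 82 across, 117 high mm; origin at the centre of its underside.
- petri: Bystander: petri dish on the platform left of the box, 68 across, 15 high mm; origin at the centre of its underside.
- beaker: Bystander: glass beaker, 74 across, 95 high mm; origin at the centre of its underside.
- vial: Bystander: small vial with a pink cap, 40 across, 58 high mm; origin at the centre of its underside.
- marker: Bystander: lab marker lying down, 134 long mm; origin at the centre of its underside.
- tape: Bystander: roll of tape lying flat, 85 across, 13 high mm; origin at the centre of its underside.

How it is judged (in metres and radians):
On the way, in this order (a step that is already met when the one before it is completed fails the run):
1. the clamp is fully tight on the freezer box, with the lever down in its teeth (z of pad in the frame of shaker below 0.0994 m and contact force between strap and freezer_box above 2 N and value of joint lever_lift below 0.002 m), for 0.2 s.
2. the selector dial points at the long mark (value of joint selector between 1.45 and 1.69 rad), for 0.2 s.
At the end, for the whole second after the job is handed in: The clamp is tight: its pad is within 0.6 mm of the fully tight height and presses on the freezer box with more than 2 N; the lever is down in its teeth (lifted less than 2 mm); the selector is within 0.12 rad of the long mark (1.571); the box has moved less than 10 mm (all of step 1 and all of step 2 and distance of freezer_box from where it was at the start of the episode below 0.01 m); the robot touches nothing.
It fails at once if a bystander is disturbed (moved more than 25 mm) (distance of any of tube_rack, flask, petri, beaker, vial, marker, tape from where it was at the start of the episode above 0.025 m).
It fails at once if the freezer box is shifted by more than 15 mm (distance of freezer_box from where it was at the start of the episode above 0.015 m).
It also fails if it takes over 72 s, if anything falls off the work surface, if the arm or the gripper's body presses on something with over 40 N, if the wrist force passes 120 N, or if a joint passes its speed limit or range.

## Working session

There is one attempt and no reset: what is moved stays moved. The work goes in short steps, Python scripts to look and compute and a tool call to move; the robot and the scene stay as the last step left them, time stands still between calls to the robot, and variables do not carry over. Pictures are saved under pics/ and viewed, and the job is handed in when it is done.

Besides the shell and the picture viewer there is one more tool, called as name(argument=value, ...), one argument or row to a line, values as JSON. arm_command: Moves the arm, as the interface text tells. Its arguments: {"type":"object","properties":{"rows":{"type":"array","items":{"type":"number"}},"force":{"type":"number"}},"required":["rows"]}

```bash
ls; mkdir -p pics
cat > h.py <<'E'
import numpy as np, cv2
from workcell import sensors, imaging, bot, models
def cam(n,save=None):
    c=imaging.camera(n)
    if save: cv2.imwrite('pics/'+save,c['pixels'])
    return c
def w2p(c,p):
    T=np.linalg.inv(c['world_from_camera']); q=T[:3,:3]@np.array(p)+T[:3,3]
    K=c['camera_matrix']; x=np.array([q[0],-q[1],-q[2]]); u=K@x; return u[:2]/u[2]
def ray(c,uv):
    K=np.linalg.inv(c['camera_matrix']); d=K@np.array([uv[0],uv[1],1.]); d=np.array([d[0],-d[1],-d[2]])
    T=c['world_from_camera']; return T[:3,3],T[:3,:3]@d
def atz(c,uv,z):
    o,d=ray(c,uv); return o+d*(z-o[2])/d[2]
def dep(c,uv):
    u,v=int(round(uv[0])),int(round(uv[1])); o,d=ray(c,uv); return o+d*c['z_map'][v,u]
E
python3 - <<'E'
from h import *
o=sensors.get_obs(); print(o)
for n in ['side','top','wrist']:
    c=cam(n,n+'0.png'); print(n,c['world_from_camera'].round(3).tolist(),c['camera_matrix'].tolist())
    for t in ['shaker','lever_axis','lever_knob','pad','freezer_box','selector_axis','flask','beaker','vial','petri','tube_rack','marker','tape']:
        r=models.spot_point(t,n)
        for x in r[:2]: print(t,x['conf'],np.round(x['location'],1),dep(c,x['location']).round(3))
E
```

```text
pics
{'time': 0.0, 'q': array([-7.36807319e+01,  5.00966814e+00,  1.00318498e+01,  9.50973075e+01,
        3.48053887e-05,  9.00018660e+01]), 'qd': array([ 0.07987021,  0.06067276, -0.02483632, -0.03632642,  0.07291684,
       -0.03947866]), 'joint_efforts': array([ 5.96605914e-04, -5.20390248e+01,  4.64801717e+01,  1.64824032e-02,
        3.10076564e-05, -2.91398692e-07]), 'ee_pos': array([ 0.15450642, -0.52771143,  0.3031734 ]), 'tcp_rot': array([-8.99999676e+01,  7.51259179e-02, -7.36825979e+01]), 'wrist_force': array([ 0.01814119, -0.68995145,  0.07334919]), 'torque': array([-0.00085757,  0.00414761,  0.10580187]), 'opening': 0.08518201876590983}
side [[0.999, -0.033, 0.009, 0.491], [0.02, 0.37, -0.929, -2.029], [0.027, 0.928, 0.371, 0.917], [0.0, 0.0, 0.0, 1.0]] [[619.1019207573171, 0.0, 315.7858310149127], [0.0, 619.1019207573171, 246.02854264953203], [0.0, 0.0, 1.0]]
shaker 0.84 [330.4 285.7] [ 0.525 -0.219  0.058]
lever_axis 0.79 [335.1 231.2] [0.538 0.03  0.154]
lever_axis 0.21 [331.1 267.6] [ 0.526 -0.166  0.099]
lever_knob 0.41 [318.4 223.8] [0.476 0.37  0.058]
pad 0.46 [3
[... 1195 characters left out ...]
xis 0.9 [394.6 222.1] [ 0.505 -0.238  0.059]
flask 0.63 [151.2 206.6] [0.565 0.536 0.055]
beaker 0.97 [447.9 219.8] [ 0.517 -0.421  0.004]
vial 0.67 [325.4 208.8] [ 0.543 -0.018  0.11 ]
vial 0.43 [490.5 243.5] [ 0.433 -0.541  0.058]
petri 0.78 [307.6 237.2] [0.458 0.039 0.075]
tube_rack 0.65 [195.1 219. ] [0.522 0.393 0.066]
marker 0.68 [425.5 263.1] [ 0.376 -0.344 -0.002]
tape 0.79 [463.2 269.7] [ 0.353 -0.467 -0.003]
tape 0.72 [324.3 208.8] [ 0.542 -0.014  0.115]
wrist [[0.282, 0.927, 0.248, 0.218], [-0.959, 0.272, 0.074, -0.509], [0.001, -0.258, 0.966, 0.374], [0.0, 0.0, 0.0, 1.0]] [[409.1080377434253, 0.0, 311.4872666195509], [0.0, 409.1080377434253, 241.93360635595172], [0.0, 0.0, 1.0]]
```

Run:
```python
import cv2
a=cv2.imread('pics/side0.png'); b=cv2.imread('pics/top0.png')
cv2.imwrite('pics/side0z.png',cv2.resize(a[190:370,240:420],None,fx=3.3,fy=3.3,interpolation=cv2.INTER_CUBIC))
cv2.imwrite('pics/top0z.png',cv2.resize(b[170:290,270:430],None,fx=4.5,fy=4.5,interpolation=cv2.INTER_CUBIC))
```

```text
(no output)
```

View pics/top0.png

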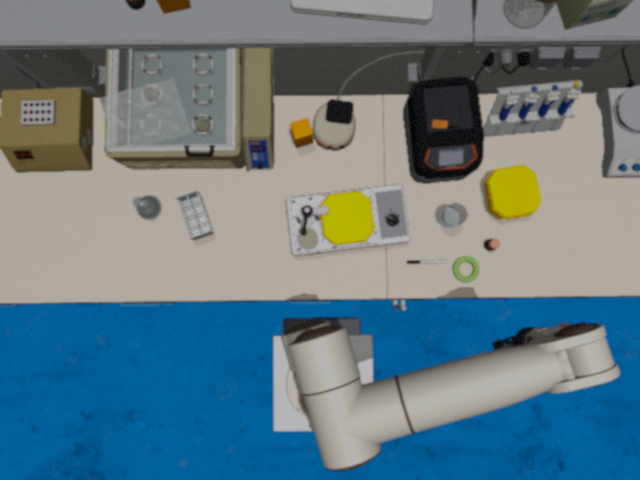

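View pics/top0z.png

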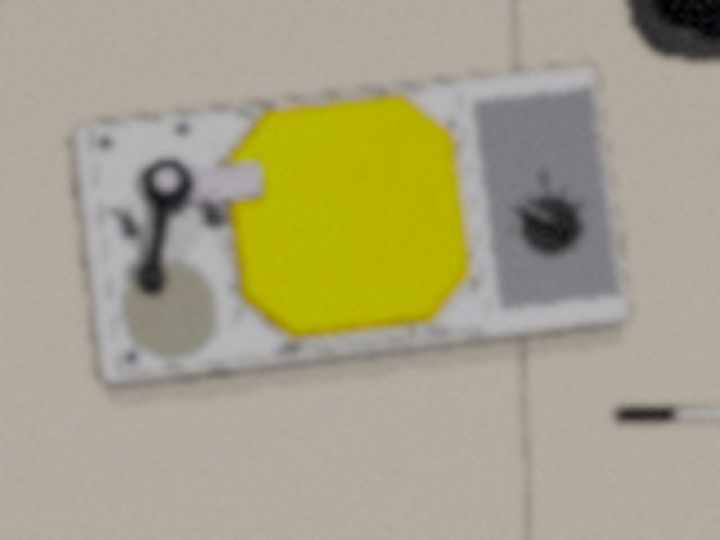

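View pics/side0z.png

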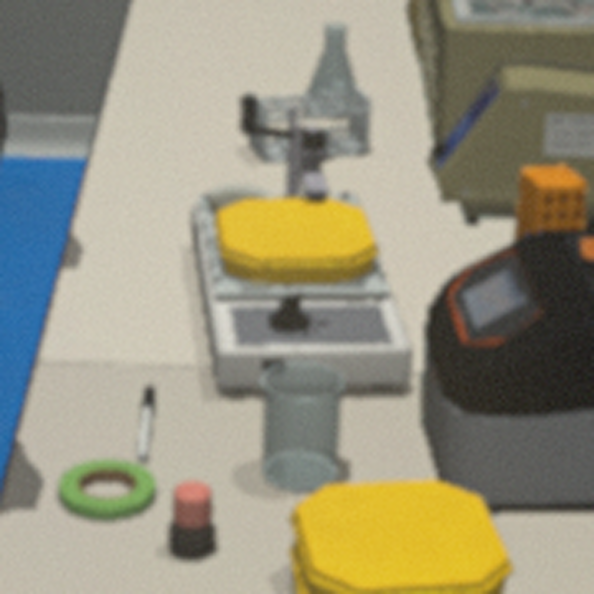

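View pics/side0.png

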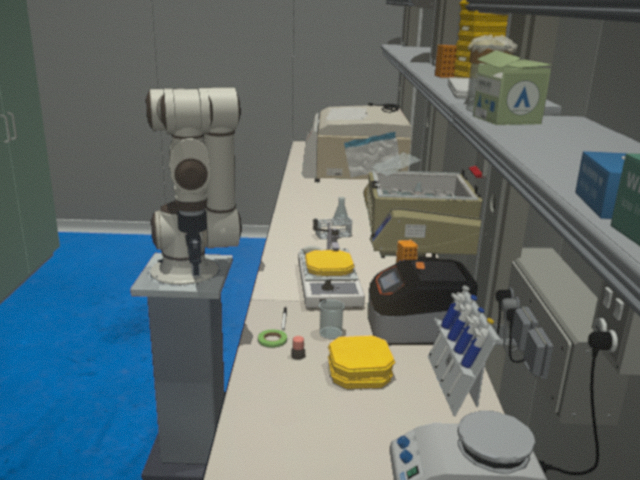

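arm_command(
  rows=[-22,-9.7,24.4,0,0,0,1,-22,-9.7,24.4,0,0,0,1,-22,-9.7,24.4,0,0,0,1,-43.9,-9.7,48.8,0,0,0,1,-43.9,-9.7,48.8,0,0,0,1,-43.9,-9.7,48.8,0,0,0,1,-43.9,-9.7,48.8,0,0,0,1,-43.9,-9.7,48.8,0,0,0,1,-43.9,-9.7,48.8,0,0,0,1,-43.9,-9.7,48.8,0,0,0,1,-43.9,-9.7,48.8,0,0,0,1,-43.9,-9.7,48.8,0,0,0,1],
)

```text
time: 3.1
ee_pos: [0.4138, -0.1068, 0.3827]
tcp_rot: [-90.0, -0.0, -73.7]
wrist_force: [1.1, -1.1, -0.6]
opening: 0.0853
```

```bash
cat >> h.py <<'E'
from scipy.spatial.transform import Rotation as Ro
def pose(o=None):
    o=o or sensors.get_obs(); return np.array(o['ee_pos']),Ro.from_euler('xyz',o['tcp_rot'],degrees=True)
def cmd(p,xyaw=None,o=None):
    P,R=pose(o); d=R.inv().apply(np.array(p)-P)*100
    R2=Ro.from_euler('xyz',[-90,0,xyaw],degrees=True) if xyaw is not None else R
    return d.round(2),(R.inv()*R2).as_rotvec(degrees=True).round(1)
E
python3 - <<'E'
from h import *
o=sensors.get_obs(); print(o['time'],o['q'].round(1),o['ee_pos'],o['tcp_rot'])
c=cam('wrist','w1.png')
for t in ['shaker','lever_axis','lever_knob','pad','freezer_box','selector_axis']:
        r=models.spot_point(t,'wrist')
        for x in r[:2]: print(t,x['conf'],np.round(x['location'],1),dep(c,x['location']).round(3))
E
```

```text
3.1 [-14.5  -9.1   5.4 104.4  -0.  149.2] [ 0.41377697 -0.10682996  0.38265036] [-8.99502015e+01 -3.29387776e-02 -7.36806226e+01]
lever_knob 0.74 [92.3 83.4] [0.467 0.046 0.19 ]
lever_knob 0.22 [500.  272.4] [ 0.388 -0.345  0.   ]
pad 0.77 [238.3  24.7] [ 0.537 -0.014  0.116]
freezer_box 0.78 [313.3  85.2] [ 0.513 -0.08   0.1  ]
selector_axis 0.92 [468.2 134.2] [ 0.514 -0.219  0.086]
```

View pics/w1.png

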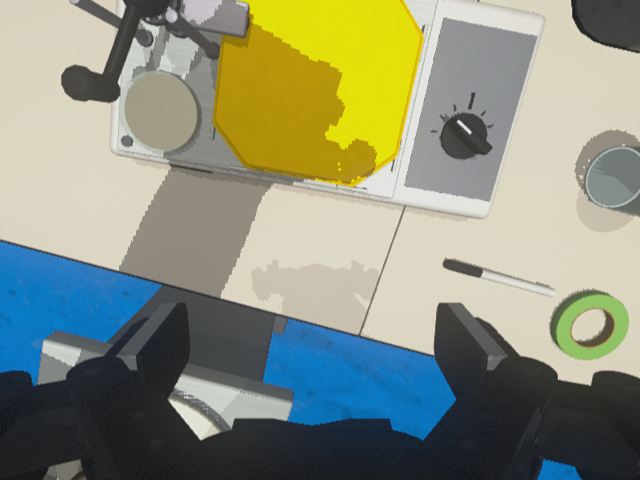

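Run:
```python
from h import *
print(cmd([0.44,0.03,0.42],97))
```

```text
(array([-12.66,  -3.8 ,   6.51]), array([   0. , -170.8,   -0. ]))
```

arm_command(
  rows=[-12.7,-3.8,6.5,0,-85,0,1,-12.7,-3.8,6.5,0,-85,0,1,-12.7,-3.8,6.5,0,-85,0,1,-12.7,-3.8,6.5,0,-85,0,1,-12.7,-3.8,6.5,0,-85,0,1,-12.7,-3.8,6.5,0,-85,0,1,-12.7,-3.8,6.5,0,-85,0,1,-12.7,-3.8,6.5,0,-85,0,1,-12.7,-3.8,6.5,0,-85,0,1,-12.7,-3.8,6.5,0,-85,0,1,-12.7,-3.8,6.5,0,-85,0,1,-12.7,-3.8,6.5,0,-85,0,1],
)

```text
time: 4.45
ee_pos: [0.4399, 0.0296, 0.4201]
tcp_rot: [-90.0, -0.0, 11.5]
wrist_force: [0.3, 0.1, -0.2]
opening: 0.0854
```

arm_command(
  rows=[0,0,0,0,-85.8,0,1,0,0,0,0,-85.8,0,1,0,0,0,0,-85.8,0,1,0,0,0,0,-85.8,0,1,0,0,0,0,-85.8,0,1,0,0,0,0,-85.8,0,1,0,0,0,0,-85.8,0,1,0,0,0,0,-85.8,0,1,0,0,0,0,-85.8,0,1,0,0,0,0,-85.8,0,1,0,0,0,0,-85.8,0,1,0,0,0,0,-85.8,0,1],
)

```text
time: 5.45
ee_pos: [0.4398, 0.0296, 0.4201]
tcp_rot: [-90.0, 0.0, 97.3]
wrist_force: [0.0, 0.1, 0.2]
opening: 0.0854
```

Run:
```python
from h import *
o=sensors.get_obs(); print(o['time'],o['q'].round(1),o['ee_pos'],o['tcp_rot'])
c=cam('wrist','w2.png'); np.save('c2.npy',c,allow_pickle=True)
for t in ['shaker','lever_axis','lever_knob','pad','freezer_box','selector_axis','petri']:
        r=models.spot_point(t,'wrist')
        for x in r[:2]: print(t,x['conf'],np.round(x['location'],1),dep(c,x['location']).round(3))
```

```text
5.45 [  3.9  -5.4  13.  108.5  -0.   -3.4] [0.43984281 0.02962239 0.42013439] [-9.00097692e+01  5.72715911e-03  9.72932694e+01]
lever_axis 0.73 [312.7 318.3] [0.531 0.042 0.163]
lever_knob 0.77 [338.2 250.9] [0.459 0.052 0.194]
pad 0.65 [263.8 295.1] [ 0.534 -0.005  0.117]
freezer_box 0.81 [198.5 259.3] [ 0.512 -0.075  0.099]
selector_axis 0.91 [ 60.7 238. ] [ 0.512 -0.22   0.085]
petri 0.82 [322.4 212.7] [0.453 0.042 0.081]
```

View pics/w2.png

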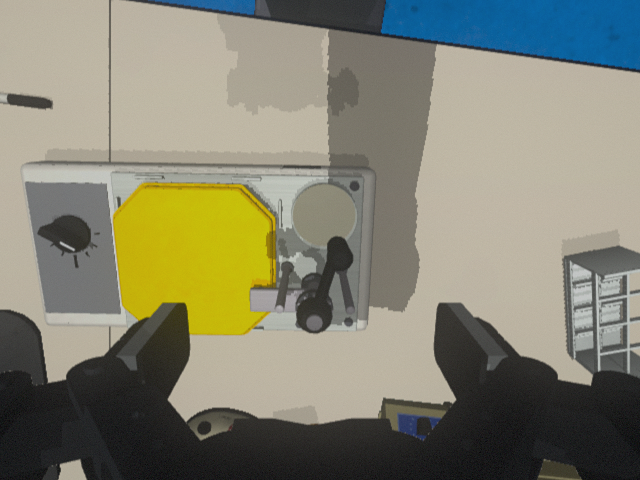

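Run:
```python
from h import *
c=np.load('c2.npy',allow_pickle=True).item()
K=c['camera_matrix'];T=c['world_from_camera']
v,u=np.mgrid[0:480,0:640]; z=c['z_map']
d=np.stack([(u-K[0,2])/K[0,0]*z,-(v-K[1,2])/K[1,1]*z,-z],-1); W=d@T[:3,:3].T+T[:3,3]
np.save('W2.npy',W)
def med(m): return W[m].mean(0).round(4),m.sum()
ok=z>0
near=ok&(np.hypot(W[...,0]-.459,W[...,1]-.052)<.03)&(W[...,2]>.185)
print('knobtop',med(near),np.percentile(W[near][:,2],[5,25,50,75,95]))
x,y=W[near][:,0],W[near][:,1]; print((x.min()+x.max())/2,(y.min()+y.max())/2,np.ptp(x),np.ptp(y))
# box top
b=ok&(abs(W[...,2]-.099)<.004)&(W[...,0]>.4)&(W[...,0]<.62)&(W[...,1]>-.18)&(W[...,1]<.03)
px=c['pixels'].astype(int); b&=(px[...,0]<90)&(px[...,2]>150)
print('box',med(b),cv2.minAreaRect(W[b][:,:2].astype(np.float32)*1000))
# housing
h=ok&(W[...,2]>.045)&(W[...,0]>.3)&(W[...,0]<.62)&(W[...,1]>-.32)&(W[...,1]<.16)&(W[...,2]<.06)
print(cv2.minAreaRect(W[h][:,:2].astype(np.float32)*1000))
s=ok&(W[...,2]>.08)&(np.hypot(W[...,0]-.512,W[...,1]+.22)<.03)
print('sel',med(s),cv2.minAreaRect(W[s][:,:2].astype(np.float32)*1000))
hub=ok&(np.hypot(W[...,0]-.531,W[...,1]-.042)<.02)&(W[...,2]>.157)
print('hub',med(hub),np.percentile(W[hub][:,2],[5,25,50,75,95]),cv2.minAreaRect(W[hub][:,:2].astype(np.float32)*1000))
p=c['pixels']
cv2.imwrite('pics/w2a.png',cv2.resize(p[225:340,240:380],None,fx=5.5,fy=5.2,interpolation=cv2.INTER_CUBIC))
cv2.imwrite('pics/w2b.png',cv2.resize(p[190:290,20:130],None,fx=6,fy=6,interpolation=cv2.INTER_CUBIC))
```

```text
knobtop (array([0.4504, 0.0654, 0.303 ]), np.int64(1386)) [0.19074799 0.19317288 0.3675316  0.3798425  0.3879965 ]
0.4543066586767845 0.05936613866982179 0.0422584601348307 0.029557200782103735
box (array([ 0.5088, -0.0807,  0.0994]), np.int64(19061)) ((518.09814453125, -79.86688232421875), (156.73922729492188, 155.90980529785156), 6.369350910186768)
((516.2191162109375, -83.38027954101562), (188.0322265625, 378.8663635253906), 6.365756988525391)
sel (array([ 0.5129, -0.224 ,  0.0848]), np.int64(434)) ((513.9776000976562, -223.8014678955078), (41.78996276855469, 11.169836044311523), 66.97374725341797)
hub (array([0.532 , 0.0437, 0.1606]), np.int64(663)) [0.15752158 0.158947   0.15979427 0.16309114 0.16433865] ((531.6607666015625, 42.63930892944336), (31.953433990478516, 26.96092414855957), 24.046022415161133)
```

View pics/w2a.png

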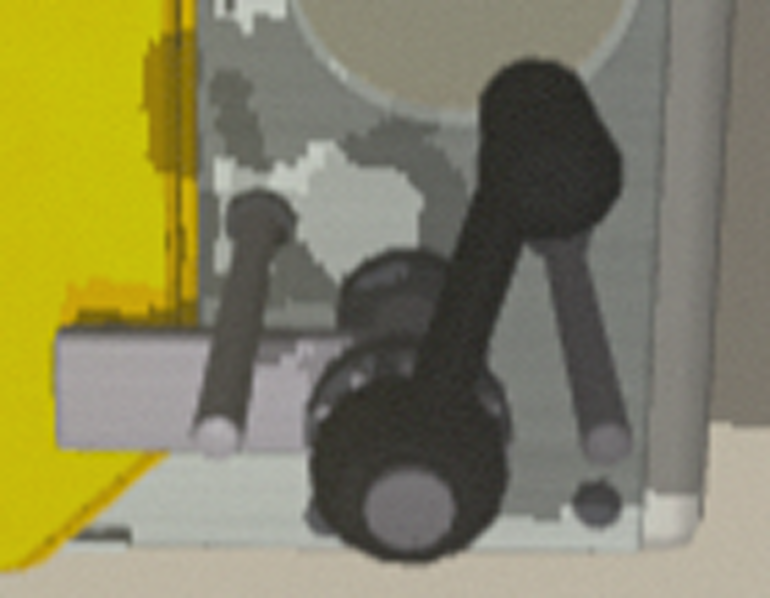

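View pics/w2b.png

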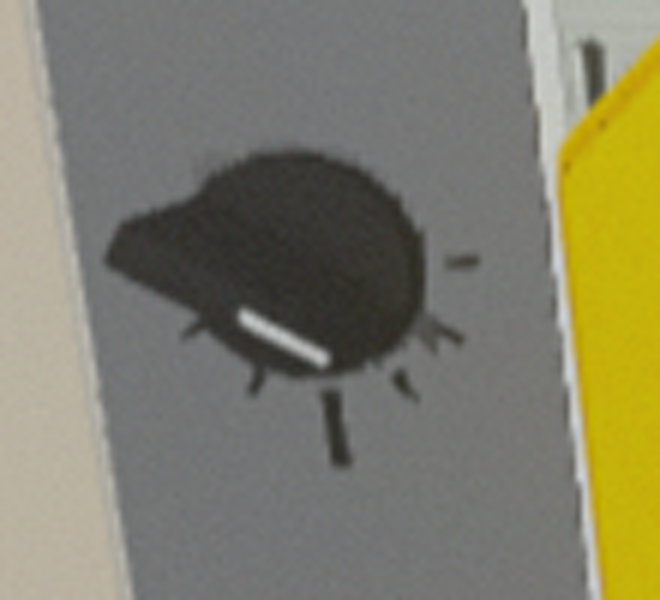

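Run:
```python
from h import *
c=np.load('c2.npy',allow_pickle=True).item(); W=np.load('W2.npy')
u0,v0=338,251
sub=W[225:285,310:370].reshape(-1,3)
k=sub[(sub[:,2]>.188)&(sub[:,2]<.21)]; print(len(k),k.mean(0),np.percentile(k[:,2],[5,25,50,75,95]),cv2.minEnclosingCircle(k[:,:2].astype(np.float32)*1000))
# spindle cap ellipse in crop centre (410,507)
uv=(240+410/5.5,225+507/5.2); print(uv,dep(c,uv))
print('knob px',[ (240+545/5.5,225+165/5.2), dep(c,(240+545/5.5,225+165/5.2))])
# posts tops
for q in [(218,435),(605,441)]:
    uv=(240+q[0]/5.5,225+q[1]/5.2); print('post',atz(c,uv,.178),dep(c,uv))
for q in [(410,507)]: print(atz(c,(240+q[0]/5.5,225+q[1]/5.2),.164))
cv2.imwrite('pics/w2h.png',cv2.resize(np.clip((W[225:345,230:390,2]-.14)/.06*255,0,255).astype(np.uint8),None,fx=5,fy=5,interpolation=cv2.INTER_NEAREST))
```

```text
551 [0.46421757 0.05423848 0.19255773] [0.19016527 0.19162175 0.19273631 0.19359195 0.19452877] ((465.0544128417969, 54.543697357177734), 10.456890106201172)
(314.54545454545456, 322.5) [0.53442347 0.04443463 0.1635448 ]
knob px [(339.0909090909091, 256.7307692307692), array([0.46359584, 0.0537699 , 0.19318449])]
post [0.51875086 0.01318501 0.178     ] [0.51870259 0.01318789 0.17810588]
post [0.51229039 0.07102176 0.178     ] [0.51209471 0.07095082 0.17844957]
[0.53420329 0.04440297 0.164     ]
```

View pics/w2h.png

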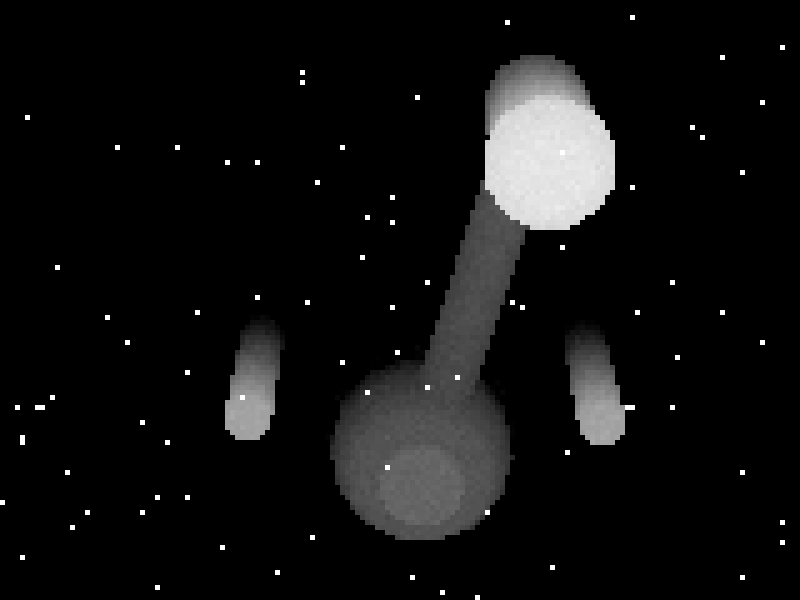

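```bash
cat >> h.py <<'E'
AX=np.array([0.5343,0.0444]); YAW=6.37
def lev(v,z,r=.0702):
    a=np.radians(180+YAW)+.75-v
    return np.array([AX[0]+r*np.cos(a),AX[1]+r*np.sin(a),z]), 96.37+np.degrees(.75-v)
def vof(p):
    d=np.array(p[:2])-AX; a=np.arctan2(d[1],d[0])-np.radians(180+YAW); a=(a+np.pi)%(2*np.pi)-np.pi
    return .75-a, np.hypot(*d)
E
python3 - <<'E'
from h import *
print(vof([.4648,.0544]))
for z in (.29,.224): print(cmd(*lev(1.0,z)))
E
```

```text
(np.float64(1.0040815769611884), np.float64(0.07021573897638621))
(array([ 2.  , 13.01, -2.74]), array([ 0. , 14.9,  0. ]))
(array([ 1.99, 19.61, -2.74]), array([ 0. , 14.9,  0. ]))
```

arm_command(
  rows=[2.0,13,-2.7,0,14.9,0,0.2,2.0,13,-2.7,0,14.9,0,0.2,2.0,13,-2.7,0,14.9,0,0.2,2.0,13,-2.7,0,14.9,0,0.2,2.0,16,-2.7,0,14.9,0,0.2,2.0,18,-2.7,0,14.9,0,0.2,2.0,19.6,-2.7,0,14.9,0,0.2,2.0,19.6,-2.7,0,14.9,0,0.2],
)

```text
time: 6.52
ee_pos: [0.4635, 0.0542, 0.2225]
tcp_rot: [-89.8, 0.1, 82.2]
wrist_force: [0.3, 0.3, -1.4]
opening: 0.0514
```

Run:
```python
from h import *
o=sensors.get_obs(); print(o['time'],o['ee_pos'],o['tcp_rot'],o['opening'],o['wrist_force'])
c=cam('wrist','w3.png')
print(w2p(c,[.4648,.0544,.194]), models.spot_point('lever_knob','wrist')[:1])
```

```text
6.5167 [0.46347702 0.05422604 0.22245169] [-8.98046673e+01  5.19982670e-02  8.22431122e+01] 0.051392828236305046 [ 0.31377241  0.33799379 -1.44352102]
[311.40311535 379.74344054] [{'location': [308.8, 338.7], 'conf': 0.98}]
```

View pics/w3.png

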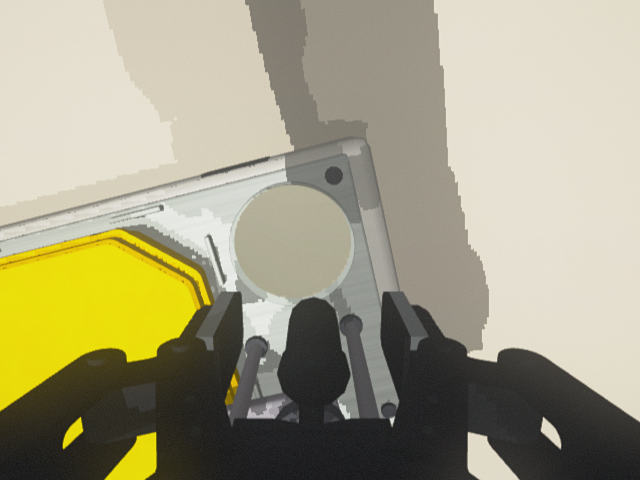

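arm_command(
  rows=[0,0,0,0,0,0,-1,0,0,0,0,0,0,-1,0,0,0,0,0,0,-1,0,0,0,0,0,0,-1,0,0,0,0,0,0,-1,0,0,0,0,0,0,-1],
  force=50,
)

```text
time: 7.12
ee_pos: [0.4644, 0.0545, 0.2249]
tcp_rot: [-90.0, -0.0, 82.2]
wrist_force: [-3.7, 0.7, 5.2]
opening: 0.0185
```

```bash
cat >> h.py <<'E'
def rows(v0,v1,n,dz=0,k=1,z=None):
    P,R=pose()
    for i in range(1,n+1):
        v=v0+(v1-v0)*i/n; p,y=lev(v,z if z else P[2]); p[2]+=dz
        d,r=cmd(p,y); print(round(v,3),d,r[1])
def st():
    o=sensors.get_obs(); P=o['ee_pos']; v,r=vof(P); F=o['wrist_force']
    a=np.radians(180+YAW)+.75-v; t=np.array([np.sin(a),-np.cos(a)])
    print('t',round(o['time'],2),'v %.3f r %.4f z %.4f'%(v,r,P[2]),'rot',o['tcp_rot'].round(1),'op',round(o['opening'],4),'F',F.round(1),'Ftan_cw %.1f'%(F[:2]@t),'tau',o['torque'].round(2))
E
python3 - <<'E'
from h import *
st(); rows(1.004,1.45,6)
E
```

```text
t 7.12 v 1.005 r 0.0706 z 0.2249 rot [-90.   -0.   82.2] op 0.0185 F [-3.7  0.7  5.2] Ftan_cw 0.2 tau [0.1  0.44 0.05]
1.078 [ 0.51  0.   -0.07] 4.7
1.153 [ 1.03  0.   -0.13] 8.9
1.227 [ 1.54  0.   -0.23] 13.2
1.301 [ 2.05  0.   -0.37] 17.4
1.376 [ 2.54  0.   -0.54] 21.7
1.45 [ 3.02  0.   -0.75] 26.0
```

arm_command(
  rows=[0.51,0,-0.05,0,4.3,0,-1,1.03,0,-0.1,0,8.5,0,-1,1.54,0,-0.2,0,12.8,0,-1,2.05,0,-0.34,0,17.0,0,-1,2.54,0,-0.51,0,21.3,0,-1,3.02,0,-0.72,0,25.6,0,-1,3.02,0,-0.72,0,25.6,0,-1,3.02,0,-0.72,0,25.6,0,-1],
)

```text
time: 7.78
ee_pos: [0.4758, 0.0836, 0.2248]
tcp_rot: [-90.0, -0.0, 56.6]
wrist_force: [-1.7, 0.5, 5.3]
opening: 0.0178
```

Run:
```python
from h import *
st(); rows(1.45,1.5,1)
```

```text
t 7.78 v 1.452 r 0.0704 z 0.2248 rot [-90.   -0.   56.6] op 0.0178 F [-1.7  0.5  5.3] Ftan_cw -0.5 tau [-0.02  0.26  0.01]
1.5 [ 0.34  0.   -0.03] 3.2
```

arm_command(
  rows=[-0.4,0,0,0,-3.4,0,-1,-0.4,0,0,0,-3.4,0,-1,-0.4,-0.4,0,0,-3.4,0,-1,-0.4,-0.8,0,0,-3.4,0,-1,-0.4,-0.8,0,0,-3.4,0,-1,-0.4,-0.8,0,0,-3.4,0,-1],
  force=70,
)

```text
time: 8.28
ee_pos: [0.474, 0.0797, 0.2317]
tcp_rot: [-90.1, 0.0, 60.0]
wrist_force: [6.2, -1.9, -5.6]
opening: 0.0172
```

Run:
```python
from h import *
st(); rows(1.39,0.345,11)
c=cam('wrist','w4.png')
```

```text
t 8.28 v 1.391 r 0.0699 z 0.2317 rot [-90.1   0.   60. ] op 0.0172 F [ 6.2 -1.9 -5.6] Ftan_cw 1.5 tau [-0.39 -1.04 -0.  ]
1.295 [-0.67  0.    0.  ] -5.2
1.2 [-1.33  0.   -0.09] -10.6
1.105 [-1.98  0.   -0.24] -16.1
1.01 [-2.61  0.   -0.46] -21.5
0.915 [-3.22  0.   -0.73] -26.9
0.82 [-3.8   0.   -1.06] -32.4
0.725 [-4.34  0.   -1.44] -37.8
0.63 [-4.85  0.   -1.88] -43.3
0.535 [-5.31  0.01 -2.35] -48.7
0.44 [-5.73  0.01 -2.88] -54.2
0.345 [-6.09  0.01 -3.43] -59.6
```

View pics/w4.png

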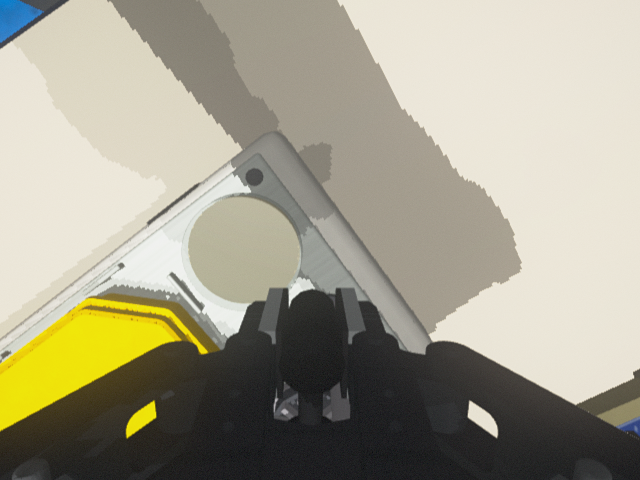

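arm_command(
  rows=[-0.67,0,0,0,-5.2,0,-1,-1.33,0,-0.09,0,-10.6,0,-1,-1.98,0,-0.24,0,-16.1,0,-1,-2.61,0,-0.46,0,-21.5,0,-1,-3.22,0,-0.73,0,-26.9,0,-1,-3.8,0,-1.06,0,-32.4,0,-1,-4.34,0,-1.44,0,-37.8,0,-1,-4.85,0,-1.88,0,-43.3,0,-1,-5.31,0,-2.35,0,-48.7,0,-1,-5.73,0,-2.88,0,-54.2,0,-1,-6.09,0,-3.43,0,-59.6,0,-1,-6.09,0,-3.43,0,-59.6,0,-1],
)

```text
time: 9.33
ee_pos: [0.4732, 0.0098, 0.2314]
tcp_rot: [-90.0, -0.0, 119.8]
wrist_force: [4.0, 3.3, -5.8]
opening: 0.0176
```

Run:
```python
from h import *
st()
```

```text
t 9.33 v 0.346 r 0.0703 z 0.2314 rot [-90.   -0.  119.8] op 0.0176 F [ 4.   3.3 -5.8] Ftan_cw 0.9 tau [ 0.63 -0.59  0.08]
```

arm_command(
  rows=[0,0.3,0,0,0,0,-1,0,0.5,0,0,0,0,-1,0,0.67,0,0,0,0,-1,0,0.67,0,0,0,0,-1,0,0.67,0,0,0,0,-1],
)

```text
time: 9.75
ee_pos: [0.4725, 0.0103, 0.2258]
tcp_rot: [-90.0, 0.0, 119.6]
wrist_force: [0.7, 0.1, -1.0]
opening: 0.0177
```

Run:
```python
from h import *
st(); rows(.346,1.46,12)
```

```text
t 9.75 v 0.356 r 0.0706 z 0.2258 rot [-90.    0.  119.6] op 0.0177 F [ 0.7  0.1 -1. ] Ftan_cw -0.2 tau [ 0.05 -0.15 -0.05]
0.439 [ 0.58 -0.   -0.07] 5.4
0.532 [ 1.22 -0.   -0.16] 10.7
0.624 [ 1.86 -0.   -0.31] 16.0
0.717 [ 2.47 -0.   -0.52] 21.3
0.81 [ 3.07 -0.   -0.78] 26.7
0.903 [ 3.64 -0.   -1.1 ] 32.0
0.996 [ 4.17 -0.   -1.47] 37.3
1.089 [ 4.67 -0.   -1.89] 42.6
1.181 [ 5.13 -0.   -2.35] 47.9
1.274 [ 5.55 -0.   -2.86] 53.3
1.367 [ 5.91 -0.   -3.4 ] 58.6
1.46 [ 6.22 -0.   -3.97] 63.9
```

arm_command(
  rows=[0.58,0,-0.07,0,5.4,0,-1,1.22,0,-0.16,0,10.7,0,-1,1.86,0,-0.31,0,16.0,0,-1,2.47,0,-0.52,0,21.3,0,-1,3.07,0,-0.78,0,26.7,0,-1,3.64,0,-1.1,0,32,0,-1,4.17,0,-1.47,0,37.3,0,-1],
)

```text
time: 10.33
ee_pos: [0.4647, 0.0539, 0.2257]
tcp_rot: [-90.0, 0.0, 82.0]
wrist_force: [2.3, -1.8, -1.4]
opening: 0.0174
```

Run:
```python
from h import *
st(); c=cam('wrist','w5.png'); st(); rows(1.0,1.48,8)
```

```text
t 10.33 v 0.996 r 0.0703 z 0.2257 rot [-90.   0.  82.] op 0.0174 F [ 2.3 -1.8 -1.4] Ftan_cw -1.5 tau [-0.21 -0.44  0.1 ]
t 10.38 v 1.007 r 0.0702 z 0.2257 rot [-90.    0.   81.7] op 0.0177 F [-0.1 -1.1 -0.2] Ftan_cw -1.1 tau [-0.37 -0.08 -0.03]
1.06 [ 0.38 -0.   -0.01] 3.1
1.12 [ 0.79 -0.   -0.05] 6.5
1.18 [ 1.21 -0.   -0.11] 9.9
1.24 [ 1.62 -0.   -0.19] 13.4
1.3 [ 2.03 -0.   -0.3 ] 16.8
1.36 [ 2.43 -0.   -0.44] 20.3
1.42 [ 2.82 -0.   -0.59] 23.7
1.48 [ 3.2   0.   -0.78] 27.1
```

View pics/w5.png

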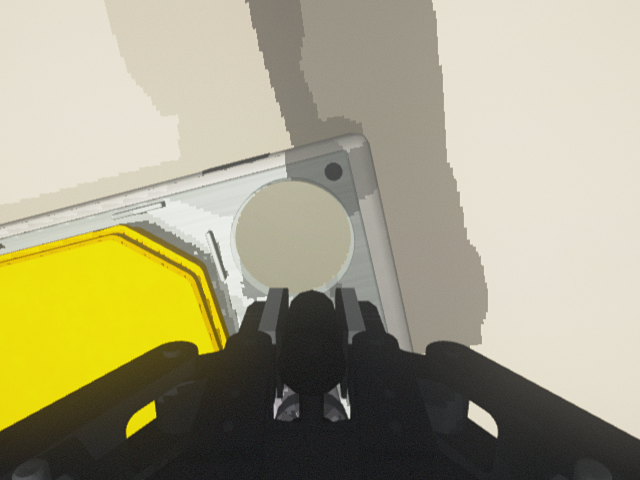

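arm_command(
  rows=[0.38,0,-0.01,0,3.1,0,-1,0.79,0,-0.05,0,6.5,0,-1,1.21,0,-0.11,0,9.9,0,-1,1.62,0,-0.19,0,13.4,0,-1,2.03,0,-0.3,0,16.8,0,-1],
)

```text
time: 10.8
ee_pos: [0.4704, 0.0733, 0.2257]
tcp_rot: [-90.0, 0.0, 65.5]
wrist_force: [1.2, -1.1, 0.1]
opening: 0.0175
```

Run:
```python
from h import *
st(); rows(1.3,1.48,3)
```

```text
t 10.8 v 1.286 r 0.0701 z 0.2257 rot [-90.    0.   65.5] op 0.0175 F [ 1.2 -1.1  0.1] Ftan_cw -0.6 tau [-0.33 -0.19  0.13]
1.36 [ 0.52 -0.   -0.01] 4.0
1.42 [ 0.94 -0.   -0.05] 7.5
1.48 [ 1.35 -0.   -0.12] 10.9
```

arm_command(
  rows=[0.52,0,-0.01,0,4.0,0,-1,0.94,0,-0.05,0,7.5,0,-1,1.2,0,-0.1,0,9.7,0,-1],
)

```text
time: 11.05
ee_pos: [0.4762, 0.0836, 0.2256]
tcp_rot: [-90.0, 0.1, 55.7]
wrist_force: [-1.9, -5.1, 1.8]
opening: 0.0178
```

Run:
```python
from h import *
st()
c=cam('side','s6.png'); cv2.imwrite('pics/s6z.png',cv2.resize(c['pixels'][205:290,270:390],None,fx=6,fy=6,interpolation=cv2.INTER_CUBIC))
st()
```

```text
t 11.05 v 1.455 r 0.0701 z 0.2256 rot [-90.    0.1  55.7] op 0.0178 F [-1.9 -5.1  1.8] Ftan_cw -5.3 tau [-1.03  0.33  0.24]
t 11.1 v 1.458 r 0.0701 z 0.2255 rot [-90.    0.1  55.7] op 0.0176 F [-0.7 -3.9  0.9] Ftan_cw -3.7 tau [-0.8   0.15  0.05]
```

View pics/s6z.png

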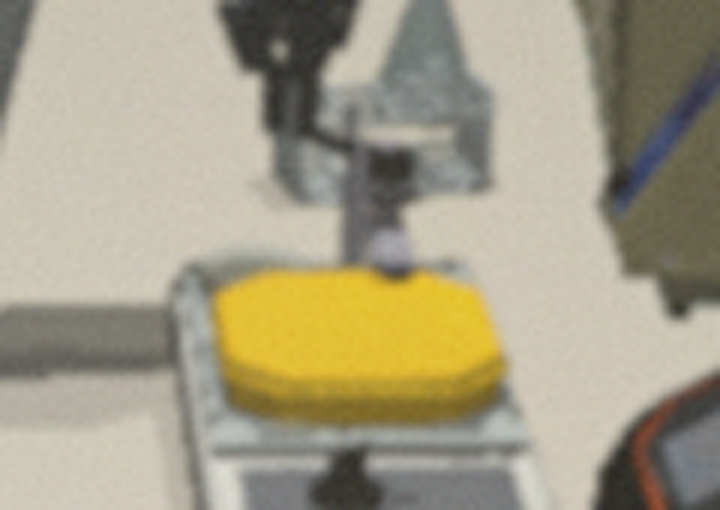

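arm_command(
  rows=[-0.4,0,0,0,-3.4,0,-1,-0.4,0,0,0,-3.4,0,-1,-0.4,-0.3,0,0,-3.4,0,-1,-0.4,-0.7,0,0,-3.4,0,-1,-0.4,-0.7,0,0,-3.4,0,-1],
)

```text
time: 11.52
ee_pos: [0.4745, 0.0803, 0.2325]
tcp_rot: [-90.1, 0.0, 59.2]
wrist_force: [4.5, -2.9, -6.4]
opening: 0.0176
```

Run:
```python
from h import *
st(); rows(1.395,0.355,11)
```

```text
t 11.52 v 1.401 r 0.0697 z 0.2325 rot [-90.1   0.   59.2] op 0.0176 F [ 4.5 -2.9 -6.4] Ftan_cw -0.2 tau [-0.47 -0.83  0.02]
1.3 [-0.71  0.    0.01] -5.7
1.206 [-1.36  0.   -0.08] -11.1
1.111 [-2.01  0.   -0.24] -16.5
1.017 [-2.64  0.   -0.46] -21.9
0.922 [-3.24  0.   -0.74] -27.3
0.828 [-3.81  0.   -1.07] -32.7
0.733 [-4.35  0.   -1.45] -38.2
0.639 [-4.86  0.   -1.89] -43.6
0.544 [-5.31  0.   -2.37] -49.0
0.45 [-5.72  0.   -2.89] -54.4
0.355 [-6.09  0.   -3.45] -59.8
```

arm_command(
  rows=[-0.71,0,0.01,0,-5.7,0,-1,-1.36,0,-0.08,0,-11.1,0,-1,-2.01,0,-0.24,0,-16.5,0,-1,-2.64,0,-0.46,0,-21.9,0,-1,-3.24,0,-0.74,0,-27.3,0,-1,-3.81,0,-1.07,0,-32.7,0,-1,-4.35,0,-1.45,0,-38.2,0,-1,-4.86,0,-1.89,0,-43.6,0,-1,-5.31,0,-2.37,0,-49,0,-1,-5.72,0,-2.89,0,-54.4,0,-1,-6.09,0,-3.45,0,-59.8,0,-1,-6.09,0,-3.45,0,-59.8,0,-1],
)

```text
time: 12.52
ee_pos: [0.4729, 0.0103, 0.2317]
tcp_rot: [-90.0, -0.1, 119.2]
wrist_force: [3.1, 4.6, -5.8]
opening: 0.0175
```

arm_command(
  rows=[0,0.3,0,0,0,0,-1,0,0.5,0,0,0,0,-1,0,0.72,0,0,0,0,-1,0,0.72,0,0,0,0,-1,0,0.72,0,0,0,0,-1],
)

```text
time: 12.93
ee_pos: [0.4724, 0.0107, 0.2256]
tcp_rot: [-90.0, 0.0, 119.0]
wrist_force: [-1.8, -0.7, 1.1]
opening: 0.0176
```

Run:
```python
from h import *
st(); rows(.36,.86,8)
```

```text
t 12.93 v 0.363 r 0.0705 z 0.2256 rot [-90.   0. 119.] op 0.0176 F [-1.8 -0.7  1.1] Ftan_cw 0.2 tau [-0.12  0.38  0.06]
0.422 [ 0.42 -0.   -0.05] 3.8
0.485 [ 0.86 -0.   -0.09] 7.4
0.547 [ 1.29 -0.   -0.16] 11.0
0.61 [ 1.72 -0.   -0.26] 14.6
0.672 [ 2.14 -0.   -0.38] 18.2
0.735 [ 2.55 -0.   -0.53] 21.7
0.797 [ 2.95 -0.   -0.71] 25.3
0.86 [ 3.34 -0.   -0.91] 28.9
```

arm_command(
  rows=[0.42,0,-0.05,0,3.8,0,-1,0.86,0,-0.09,0,7.4,0,-1,0.86,0,-0.09,0,7.4,0,-1],
)

```text
time: 13.18
ee_pos: [0.4693, 0.0177, 0.2259]
tcp_rot: [-90.0, 0.2, 111.3]
wrist_force: [0.5, -9.7, 2.1]
opening: 0.0176
```

Run:
```python
from h import *
st(); rows(.485,.635,3)
```

```text
t 13.18 v 0.472 r 0.0702 z 0.2259 rot [-90.    0.2 111.3] op 0.0176 F [ 0.5 -9.7  2.1] Ftan_cw -9.2 tau [-1.96 -0.12  0.27]
0.535 [ 0.44 -0.   -0.01] 2.7
0.585 [ 0.79 -0.   -0.04] 5.5
0.635 [ 1.14 -0.   -0.08] 8.4
```

arm_command(
  rows=[0.3,0,0,0,2.0,0,-1,0.44,0,-0.01,0,2.7,0,-1,0.44,0,-0.01,0,2.7,0,-1],
)

```text
time: 13.43
ee_pos: [0.4682, 0.0208, 0.2259]
tcp_rot: [-90.0, 0.4, 108.8]
wrist_force: [2.6, -16.4, 1.9]
opening: 0.0175
```

Run:
```python
from h import *
st()
```

```text
t 13.43 v 0.518 r 0.0702 z 0.2259 rot [-90.    0.4 108.8] op 0.0175 F [  2.6 -16.4   1.9] Ftan_cw -16.3 tau [-3.28 -0.5   0.27]
```

Run:
```python
from h import *
c=cam('wrist','w7.png'); st()
print(models.spot_point('pad','wrist')[:1])
```

```text
t 13.48 v 0.518 r 0.0702 z 0.2259 rot [-90.    0.4 108.8] op 0.0176 F [  2.6 -15.7   1.7] Ftan_cw -15.6 tau [-3.11 -0.5   0.29]
[]
```

View pics/w7.png

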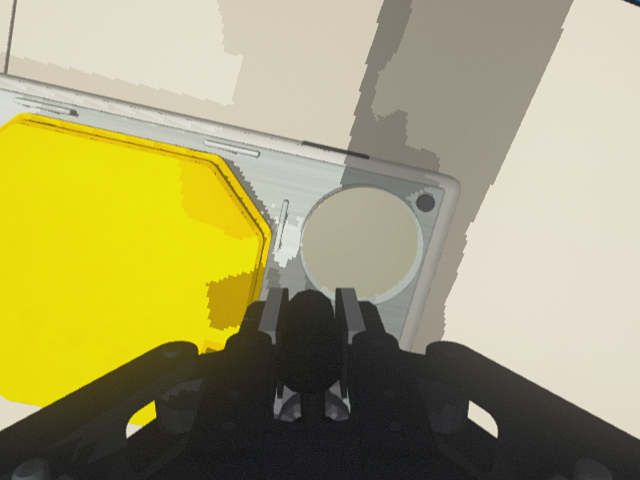

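arm_command(
  rows=[0.25,0,0,0,2.0,0,-1,0.25,0,0,0,2.0,0,-1,0.25,0,0,0,2.0,0,-1],
)

```text
time: 13.78
ee_pos: [0.4676, 0.0227, 0.2259]
tcp_rot: [-90.0, 0.4, 106.8]
wrist_force: [3.6, -18.9, 1.7]
opening: 0.0173
```

Run:
```python
from h import *
st()
```

```text
t 13.78 v 0.547 r 0.0702 z 0.2259 rot [-90.    0.4 106.8] op 0.0173 F [  3.6 -18.9   1.7] Ftan_cw -19.1 tau [-3.74 -0.83  0.38]
```

arm_command(
  rows=[0,0,0,0,0,0,0.2,0,0,0,0,0,0,0.2,0,0,0,0,0,0,0.2,0,0,0,0,0,0,0.2,0,-8,0,0,0,0,0.2,0,-16,4,0,0,0,0.2,0,-18,4,0,0,0,0.2,0,-18,4,0,0,0,0.2,0,-18,4,0,0,0,0.2,0,-18,4,0,0,0,0.2],
)

```text
time: 14.62
ee_pos: [0.428, 0.0134, 0.4103]
tcp_rot: [-90.4, 0.1, 106.9]
wrist_force: [0.9, -0.1, 0.3]
opening: 0.0514
```

```bash
cat >> h.py <<'E'
def cloud(c):
    K=c['camera_matrix'];T=c['world_from_camera']
    v,u=np.mgrid[0:480,0:640]; z=c['z_map']
    d=np.stack([(u-K[0,2])/K[0,0]*z,-(v-K[1,2])/K[1,1]*z,-z],-1); return d@T[:3,:3].T+T[:3,3]
def scan(c):
    W=cloud(c).reshape(-1,3)
    k=W[(np.hypot(*(W[:,:2]-AX).T)<.085)&(np.hypot(*(W[:,:2]-AX).T)>.055)&(W[:,2]>.185)&(W[:,2]<.21)]
    (x,y),r=cv2.minEnclosingCircle(k[:,:2].astype(np.float32)*1000)
    print('knob',x,y,r,'z',np.median(k[:,2]),'v,r',vof([x/1000,y/1000]))
    h=W[(np.hypot(*(W[:,:2]-AX).T)<.006)&(W[:,2]>.15)&(W[:,2]<.2)]; print('spindle top z',np.median(h[:,2]))
    Rz=Ro.from_euler('z',YAW,degrees=True).as_matrix()[:2,:2]
    q=(W[:,:2]-AX)@Rz
    s=W[(abs(q[:,0])<.009)&(q[:,1]<-.03)&(q[:,1]>-.055)&(W[:,2]>.102)&(W[:,2]<.13)]; print('strap z',np.median(s[:,2]),len(s))
    s=W[(abs(q[:,0])<.03)&(q[:,1]<-.08)&(q[:,1]>-.13)&(W[:,2]>.09)&(W[:,2]<.11)]; print('box z',np.median(s[:,2]),len(s))
    s=W[(abs(q[:,0]+.03)<.015)&(q[:,1]<.05)&(q[:,1]>.0)&(W[:,2]>.15)&(W[:,2]<.17)]; print('arm z',np.median(s[:,2]),len(s))
E
python3 - <<'E'
from h import *
st(); c=cam('wrist','w8.png'); scan(c)
c0=np.load('c2.npy',allow_pickle=True).item(); print('before');scan(c0)
for t in ['pad','lever_axis','lever_knob','freezer_box']: print(t,models.spot_point(t,'wrist')[:1])
cv2.imwrite('pics/w8z.png',cv2.resize(c['pixels'],None,fx=1.25,fy=1.25))
E
```

```text
t 14.62 v 0.578 r 0.1108 z 0.4103 rot [-9.040e+01  1.000e-01  1.069e+02] op 0.0514 F [ 0.9 -0.1  0.3] Ftan_cw -0.3 tau [-0.02 -0.07  0.04]
knob 472.8239440917969 10.142890930175781 10.555400848388672 z 0.1927898338078939 v,r (np.float64(0.3527903405206958), np.float64(0.07037652287411154))
spindle top z 0.16376230291000884
strap z 0.11306801742513334 363
box z 0.09941225340946366 2022
arm z 0.15915290049463354 111
before
knob 465.0544128417969 54.543697357177734 10.456890106201172 z 0.1927227472028038 v,r (np.float64(1.0066316490230576), np.float64(0.0699846121440872))
spindle top z 0.16366745448558787
strap z 0.11715075680160247 295
box z 0.09941680655631685 2668
arm z 0.15720489379007313 451
pad [{'location': [259.9, 298.2], 'conf': 0.94}]
lever_axis [{'location': [308.6, 338.9], 'conf': 0.86}]
lever_knob [{'location': [288.6, 265.7], 'conf': 0.84}]
freezer_box [{'location': [200.5, 252.9], 'conf': 0.62}]
```

View pics/w8z.png

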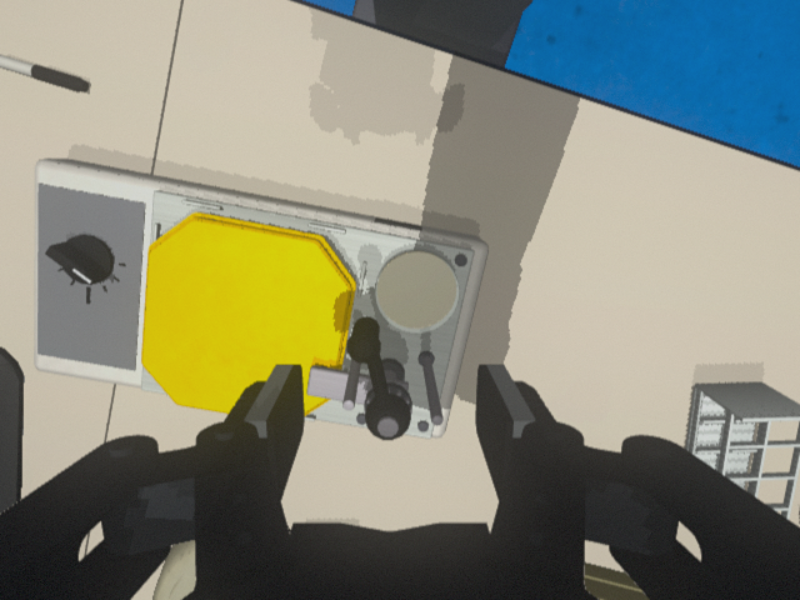

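Run:
```python
from h import *
for z in (.30,.225): print(cmd(*lev(.37,z)))
```

```text
(array([-1.5 , 10.37, -4.14]), array([ -0.1, -11.2,   0. ]))
(array([-1.5 , 17.87, -4.16]), array([ -0.1, -11.2,   0. ]))
```

arm_command(
  rows=[-1.5,10.3,-4.1,0,-11.2,0,0.2,-1.5,10.3,-4.1,0,-11.2,0,0.2,-1.5,10.3,-4.1,0,-11.2,0,0.2,-1.5,14,-4.1,0,-11.2,0,0.2,-1.5,17.8,-4.1,0,-11.2,0,0.2,-1.5,17.8,-4.1,0,-11.2,0,-1,-1.5,17.8,-4.1,0,-11.2,0,-1,-1.5,17.8,-4.1,0,-11.2,0,-1,-1.5,17.8,-4.1,0,-11.2,0,-1,-1.5,17.8,-4.1,0,-11.2,0,-1,-1.5,17.8,-4.1,0,-11.2,0,-1],
  force=60,
)

```text
time: 15.78
ee_pos: [0.4724, 0.0109, 0.2285]
tcp_rot: [-90.1, 0.1, 118.1]
wrist_force: [-4.1, -2.3, -1.4]
opening: 0.0184
```

Run:
```python
from h import *
st(); rows(.37,.49,6)
```

```text
t 15.78 v 0.365 r 0.0704 z 0.2285 rot [-9.010e+01  1.000e-01  1.181e+02] op 0.0184 F [-4.1 -2.3 -1.4] Ftan_cw -0.1 tau [-0.31  0.69 -0.02]
0.39 [ 0.18 -0.   -0.02] 1.1
0.41 [ 0.32 -0.   -0.02] 2.3
0.43 [ 0.46 -0.   -0.03] 3.4
0.45 [ 0.6  -0.   -0.04] 4.6
0.47 [ 0.74 -0.   -0.05] 5.7
0.49 [ 0.88 -0.   -0.07] 6.8
```

arm_command(
  rows=[0.18,0,-0.02,0,1.1,0,-1,0.32,0,-0.02,0,2.3,0,-1,0.32,0,-0.02,0,2.3,0,-1],
)

```text
time: 16.03
ee_pos: [0.471, 0.0135, 0.2284]
tcp_rot: [-90.0, 0.1, 115.7]
wrist_force: [-3.7, -6.2, -0.7]
opening: 0.0181
```

Run:
```python
from h import *
st()
```

```text
t 16.03 v 0.407 r 0.0704 z 0.2284 rot [-9.000e+01  1.000e-01  1.157e+02] op 0.0181 F [-3.7 -6.2 -0.7] Ftan_cw -4.0 tau [-0.99  0.51  0.04]
```

arm_command(
  rows=[0.14,0,0,0,1.1,0,-1,0.28,0,-0.01,0,2.3,0,-1,0.28,0,-0.01,0,2.3,0,-1],
)

```text
time: 16.28
ee_pos: [0.4701, 0.0157, 0.2284]
tcp_rot: [-90.0, 0.2, 113.4]
wrist_force: [-1.3, -9.5, -0.1]
opening: 0.0178
```

Run:
```python
from h import *
st()
c=cam('wrist','w9.png'); W=cloud(c); np.save('c9.npy',c,allow_pickle=True)
scan(c)
```

```text
t 16.28 v 0.441 r 0.0704 z 0.2284 rot [-90.    0.2 113.4] op 0.0178 F [-1.3 -9.5 -0.1] Ftan_cw -8.2 tau [-1.44  0.41  0.13]
knob 478.07489013671875 19.68094253540039 43.99112319946289 z 0.19427702801403562 v,r (np.float64(0.44696851872579835), np.float64(0.061419009932399765))
spindle top z nan
strap z nan 0
box z 0.09944646822724423 7627
arm z nan 0
  return _methods._mean(a, axis=axis, dtype=dtype,
  ret = ret.dtype.type(ret / rcount)
```

Run:
```python
from h import *
c=np.load('c9.npy',allow_pickle=True).item(); W=cloud(c)
cv2.imwrite('pics/w9h.png',cv2.resize(np.clip((W[240:480,200:420,2]-.14)/.1*255,0,255).astype(np.uint8),None,fx=2.5,fy=2.5,interpolation=cv2.INTER_NEAREST))
p5=cv2.imread('pics/w5.png');p9=c['pixels']
cv2.imwrite('pics/w59.png',np.vstack([cv2.resize(p[270:430,220:410],None,fx=1.8*2,fy=1.8,interpolation=cv2.INTER_CUBIC) for p in (p5,p9)]))
```

```text
(no output)
```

View pics/w9h.png

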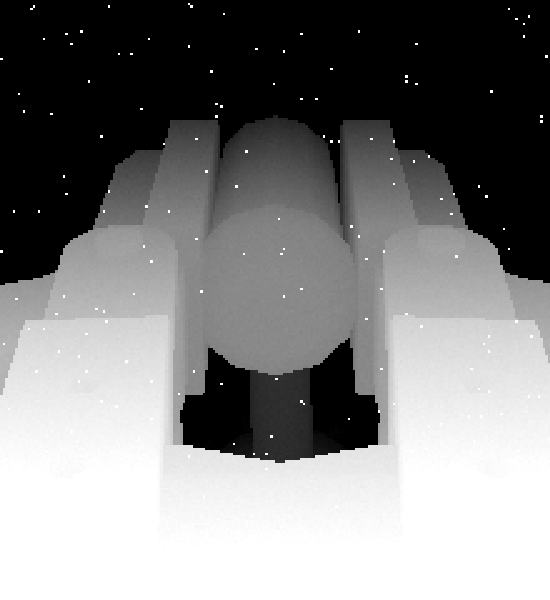

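View pics/w59.png

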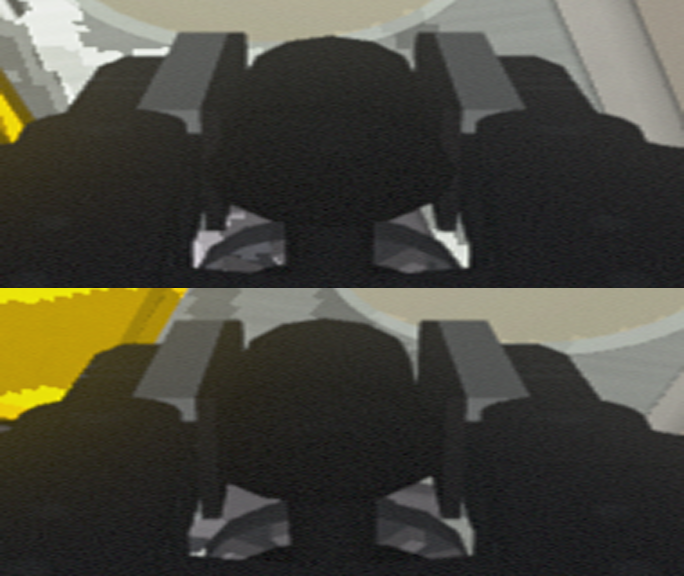

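arm_command(
  rows=[0.14,0,0,0,1.1,0,-1,0.28,0,-0.01,0,2.3,0,-1,0.28,0,-0.01,0,2.3,0,-1,0.14,0,0,0,1.1,0,-1,0,0,0,0,0,0,-1,-0.1,0,0,0,-1,0,-1,-0.2,0,0,0,-2,0,-1,-0.2,0,0,0,-2,0,-1],
)

```text
time: 17.0
ee_pos: [0.4708, 0.0139, 0.2284]
tcp_rot: [-90.0, 0.1, 115.5]
wrist_force: [-3.2, -6.9, -0.4]
opening: 0.0178
```

Run:
```python
from h import *
st()
```

```text
t 17.0 v 0.413 r 0.0704 z 0.2284 rot [-9.000e+01  1.000e-01  1.155e+02] op 0.0178 F [-3.2 -6.9 -0.4] Ftan_cw -4.8 tau [-1.09  0.44  0.08]
```

arm_command(
  rows=[-0.15,0,0,0,-1.2,0,-1,-0.27,0,-0.01,0,-2.2,0,-1,-0.27,0,-0.01,0,-2.2,0,-1,-0.27,0,-0.01,0,-2.2,0,-1,-0.27,0,-0.01,0,-2.2,0,0.2,-0.27,0,-0.01,0,-2.2,0,0.2,-0.27,0,-0.01,0,-2.2,0,0.2,-0.27,0,-0.01,0,-2.2,0,0.2,-0.27,-8,-0.01,0,-2.2,0,0.2,-0.27,-16,4,0,-2.2,0,0.2,-0.27,-18,4,0,-2.2,0,0.2,-0.27,-18,4,0,-2.2,0,0.2],
)

```text
time: 18.0
ee_pos: [0.4393, -0.0029, 0.3906]
tcp_rot: [-90.0, -0.0, 117.7]
wrist_force: [0.1, -0.4, 0.4]
opening: 0.051
```

Run:
```python
from h import *
st(); 
for i in range(2):
    c=cam('wrist','w10.png'); scan(c)
o=sensors.get_obs(); print(o['q'].round(1))
```

```text
t 18.0 v 0.400 r 0.1061 z 0.3906 rot [-90.   -0.  117.7] op 0.051 F [ 0.1 -0.4  0.4] Ftan_cw -0.4 tau [-0.02 -0.08  0.  ]
knob 472.8170471191406 10.033109664916992 10.491101264953613 z 0.19276957623347862 v,r (np.float64(0.35147652311651534), np.float64(0.07043604649789478))
spindle top z 0.16381465399384482
strap z 0.11307405044747598 479
box z 0.09937098284904558 2900
arm z 0.159814522903363 131
knob 473.0556945800781 9.705077171325684 10.560080528259277 z 0.19272065895527418 v,r (np.float64(0.3457543370492395), np.float64(0.07038893816826859))
spindle top z 0.16378391808943732
strap z 0.11313917805534995 455
box z 0.09935735989293198 2861
arm z 0.15871370993292108 130
[ -0.4  -7.3   8.4 105.2   0.  -28.1]
```

View pics/w10.png

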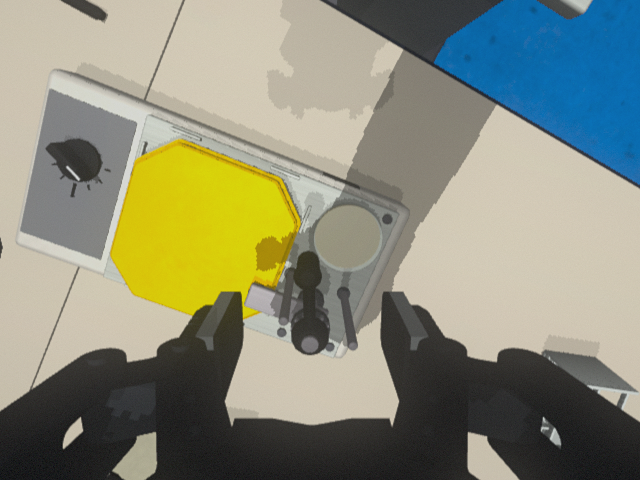

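Run:
```python
from h import *
for z in (.25,.138): print(cmd([.514,-.2242,z],156.9))
```

```text
(array([-22.96,  14.63,   3.81]), array([  0.4, -39.2,  -0.4]))
(array([-22.91,  25.83,   3.9 ]), array([  0.4, -39.2,  -0.4]))
```

arm_command(
  rows=[-22.9,2,3.9,0,-39.2,0,0.2,-22.9,2,3.9,0,-39.2,0,0.2,-22.9,2,3.9,0,-39.2,0,0.2,-22.9,2,3.9,0,-39.2,0,0.2,-22.9,2,3.9,0,-39.2,0,0.2,-22.9,2,3.9,0,-39.2,0,0.2,-22.9,14.6,3.9,0,-39.2,0,0.2,-22.9,14.6,3.9,0,-39.2,0,0.2,-22.9,14.6,3.9,0,-39.2,0,0.2,-22.9,14.6,3.9,0,-39.2,0,0.2,-22.9,14.6,3.9,0,-39.2,0,0.2],
)

```text
time: 19.02
ee_pos: [0.5112, -0.2233, 0.2412]
tcp_rot: [-90.0, -0.3, 156.9]
wrist_force: [-0.1, 0.4, 1.0]
opening: 0.0515
```

Run:
```python
from h import *
st(); c=cam('wrist','w11.png'); W=cloud(c).reshape(-1,3)
s=W[(W[:,2]>.08)&(W[:,2]<.09)&(np.hypot(W[:,0]-.514,W[:,1]+.224)<.03)]
print(cv2.minAreaRect(s[:,:2].astype(np.float32)*1000),len(s),np.median(s[:,2]))
print(cmd([.514,-.2242,.138],156.9))
```

```text
t 19.02 v -0.623 r 0.2687 z 0.2412 rot [-90.   -0.3 156.9] op 0.0515 F [-0.1  0.4  1. ] Ftan_cw 0.1 tau [0.03 0.02 0.03]
((514.188720703125, -224.71705627441406), (41.32514190673828, 9.900084495544434), 66.6157455444336) 1130 0.08518547621830062
(array([-0.17, 10.65, -0.02]), array([ 0. ,  0. , -0.1]))
```

View pics/w11.png

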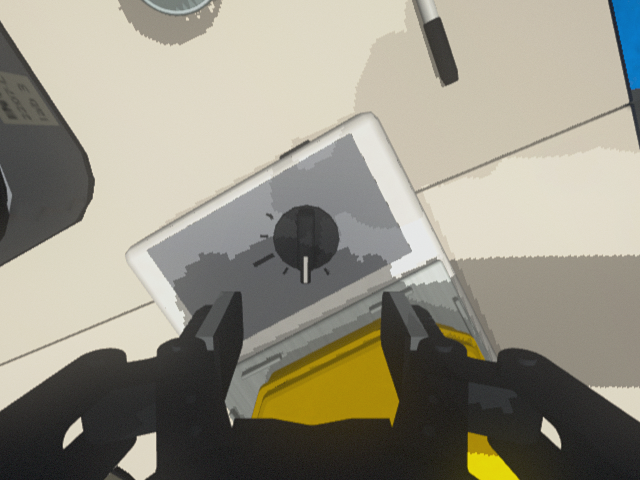

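arm_command(
  rows=[-0.15,5,0,0,0,0,0.2,-0.15,9,0,0,0,0,0.2,-0.15,10.6,0,0,0,0,0.2,-0.15,10.6,0,0,0,0,-1,-0.15,10.6,0,0,0,0,-1,-0.15,10.6,0,0,0,0,-1,-0.15,10.6,0,0,0,0,-1,-0.15,10.6,0,0,0,0,-1,-0.15,10.6,0,0,0,0,-1],
  force=30,
)

```text
time: 19.82
ee_pos: [0.5138, -0.2244, 0.1412]
tcp_rot: [-90.0, 0.2, 156.9]
wrist_force: [-9.9, 4.7, 11.0]
opening: 0.0093
```

Run:
```python
from h import *
st(); print(cmd([.5142,-.2245,.138],96.4))
```

```text
t 19.82 v -0.634 r 0.2696 z 0.1412 rot [-90.    0.2 156.9] op 0.0093 F [-9.9  4.7 11. ] Ftan_cw 10.3 tau [ 0.89  1.94 -0.06]
(array([-0.04,  0.32, -0.  ]), array([ 0.1, 60.5, -0.1]))
```

arm_command(
  rows=[0.1,-0.3,0,0,0,0,-1,0.1,-0.3,0,0,6,0,-1,0.08,-0.3,0,0,12,0,-1,0.06,-0.3,0,0,18,0,-1,0.04,-0.3,0,0,24,0,-1,0.02,-0.3,0,0,30,0,-1,0,-0.3,0,0,36,0,-1,0,-0.3,0,0,42,0,-1,0,-0.3,0,0,48,0,-1,0,-0.3,0,0,54,0,-1,0,-0.3,0,0,60.4,0,-1,0,-0.3,0,0,60.4,0,-1],
)

```text
time: 20.82
ee_pos: [0.5141, -0.2248, 0.1415]
tcp_rot: [-90.1, 0.1, 96.2]
wrist_force: [-0.7, -2.6, -5.2]
opening: 0.0093
```

Run:
```python
from h import *
st()
```

```text
t 20.82 v -0.635 r 0.2700 z 0.1415 rot [-90.1   0.1  96.2] op 0.0093 F [-0.7 -2.6 -5.2] Ftan_cw 0.5 tau [-0.3   0.09 -0.03]
```

Open and rise, then look.

arm_command(
  rows=[0,0,0,0,0,0,0.2,0,0,0,0,0,0,0.2,0,0,0,0,0,0,0.2,0,0,0,0,0,0,0.2,0,-8,0,0,0,0,0.2,0,-20,3,0,0,0,0.2,7,-26,6,0,0,0,0.2,7,-26,6,0,0,0,0.2,7,-26,6,0,0,0,0.2,7,-26,6,0,0,0,0.2,7,-26,6,0,0,0,0.2],
)

```text
time: 21.73
ee_pos: [0.4446, -0.1606, 0.4037]
tcp_rot: [-90.2, 0.1, 96.6]
wrist_force: [-0.2, -0.2, 0.0]
opening: 0.0512
```

Run:
```python
from h import *
st(); c=cam('wrist','w12.png'); scan(c); W=cloud(c).reshape(-1,3)
s=W[(W[:,2]>.08)&(W[:,2]<.09)&(np.hypot(W[:,0]-.514,W[:,1]+.224)<.03)]
print(cv2.minAreaRect(s[:,:2].astype(np.float32)*1000),len(s))
c=cam('side','s12.png'); c=cam('top','t12.png')
for n in ['flask','beaker','vial','petri','tube_rack','marker','tape']:
    print(n,[(round(x['conf'],2),dep(c,x['location']).round(3)) for x in models.spot_point(n,'top')[:1]])
```

```text
t 21.73 v -0.297 r 0.2238 z 0.4037 rot [-90.2   0.1  96.6] op 0.0512 F [-0.2 -0.2  0. ] Ftan_cw 0.1 tau [ 0.01 -0.02 -0.03]
knob 472.5868225097656 9.810482025146484 10.617470741271973 z 0.1923558010947703 v,r (np.float64(0.3503174525018746), np.float64(0.07074567852295915))
spindle top z 0.16348197235988404
strap z 0.11307870657102082 439
box z 0.0992256236765317 744
arm z 0.15975457737582432 190
((514.7706909179688, -224.88673400878906), (42.51150894165039, 10.10319995880127), 5.902604103088379) 393
flask [(0.93, array([0.565, 0.537, 0.065]))]
beaker [(0.63, array([ 0.52 , -0.434,  0.005]))]
vial [(0.66, array([ 0.429, -0.544,  0.058]))]
petri [(0.54, array([0.455, 0.049, 0.082]))]
tube_rack [(0.79, array([0.534, 0.399, 0.001]))]
marker [(0.51, array([ 0.381, -0.341,  0.011]))]
tape [(0.76, array([ 0.36 , -0.468, -0.001]))]
```

View pics/w12.png

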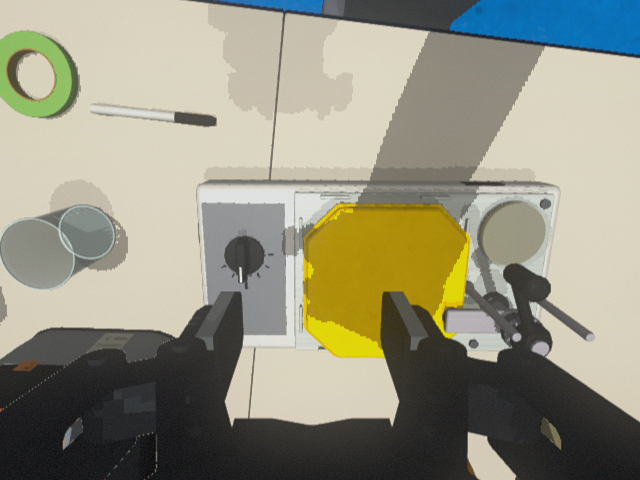

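Run:
```python
from h import *
st(); print(bot.job_done())
```

```text
t 22.23 v -0.305 r 0.2243 z 0.3986 rot [-89.9  -0.1  96.5] op 0.0513 F [0.3 0.7 0.1] Ftan_cw 0.0 tau [ 0.02 -0.04  0.04]
the job is handed in; nothing more can be done
None
```

I tightened the clamp on the freezer box and turned the selector to the long mark, then handed the job in at 22.2 s of the 72 s allowed. It gave no verdict.

**Clamp:** It took two strokes from v ≈ 1.0, each to v ≈ 1.45, lifting the lever back by two teeth after each one. A third stroke met resistance at once. At up to 19 N the lever gave about 0.19 rad, more than the "stops dead" in the description. It sprang back fully both times I released it, and the strap stayed at the same height.

**Last checks:**
- **Pad:** the strap came down 4.1 mm, which is about 1.36 rad and within the stated 1.3 to 1.9.
- **Lever:** the grip's top was at the same height as at the start, to within 0.5 mm, so it is down in its teeth.
- **Selector:** the bar pointed along 5.9°, with the long mark at 6.4°.
- **Bystanders and box:** the bystanders I re-measured from the top camera (all but the tube rack) sat within about 15 mm of the first readings, which is within the noise of that check. The tube rack readings differed by about 13 mm sideways and 65 mm in height; the height gap comes from looking through its open frame. I did not re-measure the box's position at the end; in the last picture it sits in its place.
- **Robot:** the arm was clear of everything.

**Not checked directly:** the force of the pad on the box and any gap under the pad. I judged it tight only from the spindle no longer turning.

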